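# Thread a hook trolley onto the C-rail and slide it home

## Robot

A 6-joint arm with a two-finger parallel gripper is mounted at the origin on a cart in front of the work surface, level with it; the furniture and walls round the work are solid. World frame = base frame: x ahead of the robot, y to its left, z up, the work surface at z = 0. Lengths are in m, angles in rad, forces in N, time in s.
With the tool pointing down it reaches from about 0.275 to 0.75 m from the base axis. Payload 10.2 kg.
Tool frame: the origin (TCP) lies between the finger pads; the fingertips stand 17 mm ahead of it and the grasp point (between the pads) lies 2 mm behind it; z points along the fingers, y is the line along which they close (so a half turn about z gives the same grasp; the last joint's range is limited). The gripper opens to 85 mm and grips with 20 to 120 N. Pads are 22 mm wide; open, the fingers measure 114 mm over their backs; the gripper's body (76 mm by 85 mm) begins 54 mm behind the grasp point. The pads swing forward as they close: fully open they stand 13 mm farther back than shut.
Start: joints at [-1.406, 0.313, 1.498, -0, 1.331, -0.223], TCP at [0.199, -0.486, 0.223] pointing down, gripper open.
Joint ranges: [-2.94, 2.94], [-0.97, 2.17], [0.19, 2.56], [-1.23, 4.37], [0.02, 3.11], [-2.88, 2.88]. Speed limits (rad/s): [2.39, 2.39, 3.01, 3.14, 3.14, 3.14].

## Interface

Orientations are given as a rotation vector (axis times angle).
In Python, from station import ctrl, vision, job gives the robot as it stands.
- The arm moves only by the tool move_arm, never from a script. Its argument "steps" is a list of rows, each a list of 5 numbers: the shift along the tool's x, y, z in cm, then the turn about the tool's z in rad, then the finger opening in cm, from 0 to 8.54. A call has 1 to 5 rows; each row shifts and turns the commanded pose from where the row before left it, along the tool's axes as they then stand; what a row does not reach is not made up. A row lasts 1/10 s, in which the tool goes at most 50 mm and 8.59 degrees, less where a joint would pass 70% of its speed; a pose out of reach is approached as far as the arm can. A call is refused whole if a number of a shift passes 5 or a number of a turn 0.15, either way. A call with a gripper value outside its range is refused whole. The fingers move at their own pace and stop on an object; "force" is the grip in N (left out, the last holds). Time passes only in rows, so rows that do not move let the fingers close. It gives the time, the measured TCP pose, the force, the opening and the grip force at its end, in the units of the state.
- ctrl.read_state(): the state, without advancing time (a new reading comes with each control period).
- vision.capture(name): name is "scene" or "top" or "wrist"; returns a dict with "color" (420x560x3 uint8, blue, green, red), "range_z" (420x560 float32, m along the optical axis (not along the pixel's ray), 0 where there is no reading), "fx", "fy", "cx", "cy" (pixels), "world_to_cam" (4x4, takes a point from world to camera coordinates). Camera axes: x right, y up, looking along -z (the intrinsics and any distortion apply to the point x, -y, -z); pixel columns grow to the right and rows downward; lengths in m; the calibration is good to about 2 mm. A picture is of the moment at which its call begins.
- job.job_done(): hands the job in; it is judged then, once.
The state is a dict: "t": time; "joint_positions": joint angles; "dq": joint speeds; "tau": joint torques, N m; "tcp_pos": TCP position; "tcp_rot": TCP orientation; "ft_force": force on the tool from outside, world axes, zero at the start; "torque": the same for the moment, N m; "width": opening from 0.0 (shut) to 1.0 (fully open); "grasp_force": force on a finger pad.
Only numpy, scipy, OpenCV 4.12 (cv2) and the standard library are available. Lean on these libraries where they do the work, as an engineer would, in place of code of your own. Each camera call takes 0.05 s, during which the arm holds its last target. There are 200 camera calls.

## Task

Lift the red hook trolley off its wooden stand, run its wheels into the open, flared end of the aluminium C-rail and slide it along the rail until it meets the stop hidden inside and has pushed the stop's spring plunger all the way in. Feel for the stop: its place in the rail is not known, and the trolley must be pushed gently, never with more than about 20 N. Let go and leave the trolley hanging there, with the blue trolley and the other things on the table left alone.

Things in the scene. Friction and masses are not known exactly. Their poses are not given: they have to be found in the camera images.
- trolley_red: red-gripped hook trolley, 150 g. Origin: centre of its head, two white wheels side by side in y (20 mm dia, 12 mm wide in x; head 52 mm long in y). z up, x from grip to head. In front of the head a neck (8 mm high, x -6 to -24 mm), a steel plate (x -27 mm, 38 mm wide) and a J-hook that reaches to z -65 mm under the head. Starts on one of two wooden fork stands: lift it straight up 30 mm or more.
- trolley_red_grip (a point): middle of the red trolley's upright red grip block (14 mm in x, 24 mm in y, 52 mm tall), at x -30, y 0, z +42 mm from the trolley's origin, 22 mm below its top. Pinch it here from above, fingers closing along y.
- trolley_blue: blue-gripped hook trolley, 150 g. Origin: centre of its head, two white wheels side by side in y (20 mm dia, 12 mm wide in x; head 52 mm long in y). z up, x from grip to head. In front of the head a neck (8 mm high, x -6 to -24 mm), a steel plate (x -27 mm, 38 mm wide) and a J-hook that reaches to z -65 mm under the head. It sits on the other stand and stays there.
- rail: fixed aluminium C-rail on two posts (26 mm behind the channel centre, +x) over a wooden base 90 x 250 x 14 mm. Origin on the table under the channel's middle. Channel along y, centre line 130 mm up, outside 22 (x) by 30 mm (z), open end at y -120 mm, black cap at y +120 mm. The slot for the trolley's neck faces -x (the robot), is 12 mm high.
- rail_mouth (a point): centre of the channel at its open end, axes as the rail's; +y leads in. Outside it, to y -15 mm, the walls flare by 4 mm. Inside the channel is 16 (x) by 24 mm (z): 2 mm play round the wheels. A trolley enters along +y with its axes parallel to these and its origin on this line; let go, it sinks 2 mm.
- plunger (a joint): how far the stop's spring plunger is pressed in, m: 0 out, 0.008 all the way. It sits hidden in the channel; its free face lies at an unmeasured 120 to 190 mm inside the open end and is met by the leading wheel (26 mm ahead of the trolley's origin). It yields at 4 N, takes 5 N when all the way in (hard end), and stays in when let go.
- scissors: blue-handled scissors lying on the table, 87 x 199 x 9 mm, origin under its centre; a bystander
- tape_measure: yellow and black tape measure, 75 x 80 x 37 mm, origin under its centre; a bystander
- mug: pink and blue mug, 86 x 117 x 88 mm, origin under its centre; a bystander
- masking_tape: roll of masking tape lying flat, 96 mm across, 25 mm high, origin under its centre; a bystander
- brush: flat paint brush, 30 x 206 x 12 mm, origin under its centre; a bystander

How it is judged:
On the way, in this order (a step that is already met when the one before it is completed fails the run):
1. the red trolley's head is inside the channel, its origin at least 30 mm past the open end (x of trolley_red in the frame of rail_mouth between -0.006 and 0.006 m and z of trolley_red in the frame of rail_mouth between -0.006 and 0.006 m and y of trolley_red in the frame of rail_mouth above 0.03 m and angle between the y axis of trolley_red and the y axis of rail_mouth, either way round below 0.15 rad), for 0.1 s.
2. the trolley has slid along the channel and pushed the stop's plunger in by at least 6 mm of its 8 mm (x of trolley_red in the frame of rail_mouth between -0.006 and 0.006 m and z of trolley_red in the frame of rail_mouth between -0.006 and 0.006 m and y of trolley_red in the frame of rail_mouth above 0.09 m and value of joint plunger above 0.006 m), for 0.2 s.
At the end, for the whole second after the job is handed in: the red trolley hangs at rest in the rail's channel (head within 6 mm of the centre line, upright within 0.3 rad and in line within 0.15 rad, origin at least 90 mm past the open end), let go, with the plunger still pressed in by at least 5 mm of its 8 mm (x of trolley_red in the frame of rail_mouth between -0.006 and 0.006 m and z of trolley_red in the frame of rail_mouth between -0.006 and 0.006 m and y of trolley_red in the frame of rail_mouth above 0.09 m and value of joint plunger above 0.005 m and angle between the y axis of trolley_red and the y axis of rail_mouth, either way round below 0.15 rad and angle between trolley_red's own z axis and vertical below 0.3 rad and linear speed of trolley_red below 0.02 m/s); the robot touches nothing.
It fails at once if the trolley and the rail (with its stop) press on each other with more than 40 N, all contacts added up (side contacts included; a push of about 20 N makes about 35 N) (contact force between trolley_red and rail above 40 N).
It fails at once if the blue trolley or another bystander is moved more than 20 mm (distance of any of trolley_blue, scissors, tape_measure, mug, masking_tape, brush from where it was at the start of the episode above 0.02 m).
It also fails if it takes over 58 s, if anything falls off the work surface, if the arm or the gripper's body presses on something with over 40 N, if the wrist force passes 120 N, or if a joint passes its speed limit or range.

## Working session

There is one attempt and no reset: what is moved stays moved. The work goes in short steps, Python scripts to look and compute and a tool call to move; the robot and the scene stay as the last step left them, time stands still between calls to the robot, and variables do not carry over. Pictures are saved under pics/ and viewed, at most 10 in all, crops included, and the job is handed in when it is done.

Besides the shell and the picture viewer there is one more tool, called after ">>>" by a JSON object that holds its "method" and its "body", one argument or row to a line. move_arm: Moves the arm, as the interface text tells. Its arguments: {"type":"object","properties":{"steps":{"type":"array","items":{"type":"array","items":{"type":"number"}}},"force":{"type":"number"}},"required":["steps"]}

```bash
mkdir -p pics; cat > h.py <<'E'
import numpy as np, cv2
from station import ctrl, vision, job
def pts(c):
    z=c["range_z"]; v,u=np.mgrid[:z.shape[0],:z.shape[1]]
    p=np.stack([(u-c["cx"])/c["fx"]*z,-(v-c["cy"])/c["fy"]*z,-z,np.ones_like(z)],-1)
    return (p@np.linalg.inv(c["world_to_cam"]).T)[...,:3]
E
python3 - <<'E'
from h import *
s=ctrl.read_state(); print(s["t"],s["tcp_pos"],s["tcp_rot"],s["ft_force"],s["width"])
for n in ["scene","top"]:
    c=vision.capture(n); cv2.imwrite(f"pics/{n}0.png",c["color"]); np.save(f"{n}0.npy",c,allow_pickle=True)
    P=pts(c); b=c["color"].astype(int); ok=c["range_z"]>0
    red=ok&(b[...,2]>120)&(b[...,1]<70)&(b[...,0]<70)
    q=P[red]; print(n,red.sum(), np.percentile(q,[2,50,98],axis=0).round(4).tolist() if len(q) else 0)
E
```

```text
0.0 [ 0.19846028 -0.48575949  0.22222574] [-3.08148351e+00 -6.05042175e-01 -1.31636669e-05] [ 0.91609253  0.29741667 -0.33411151] 1.0004263759269176
scene 169 [[0.4497, -2.698, -0.0126], [0.5017, -0.2113, 0.012], [2.4836, 0.6069, 0.1617]]
top 71 [[0.2676, -0.235, 0.0197], [0.4529, -0.2175, 0.1621], [0.8469, 0.7496, 0.1692]]
```

View pics/scene0.png

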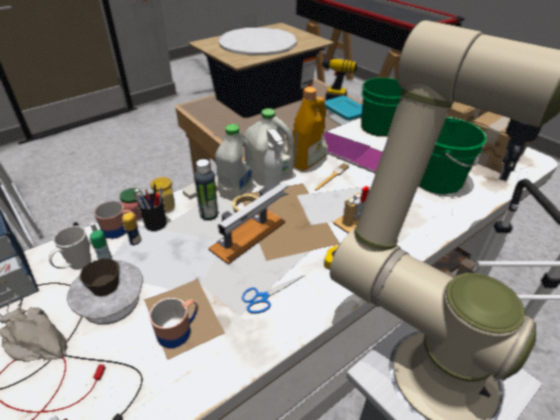

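View pics/top0.png

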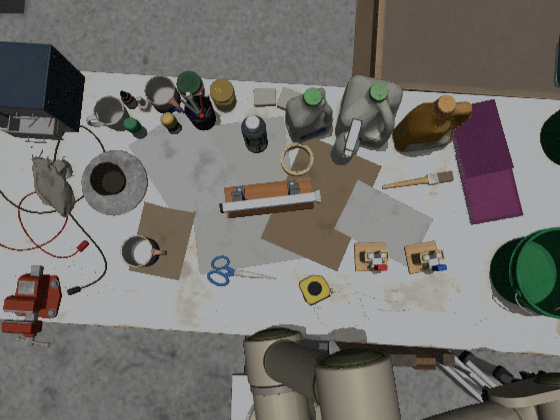

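The top view shows the red trolley at about (377,260), the blue at (433,262), and the rail from (222,207) to its flared mouth at (318,197). Next I measure them from the top depth image.

```bash
python3 - <<'E'
from h import *
c=np.load("top0.npy",allow_pickle=True).item(); P=pts(c); b=c["color"].astype(int)
def box(u0,u1,v0,v1,lo,hi):
    q=P[v0:v1,u0:u1].reshape(-1,3); return q[(q[:,2]>lo)&(q[:,2]<hi)]
def rect(q):
    r=cv2.minAreaRect((q[:,:2]*1000).astype(np.float32)); return len(q),r,np.median(q[:,2]).round(4)
print("rail",rect(box(210,330,180,225,.13,.165)))
q=box(210,330,180,225,.13,.165); 
k=np.polyfit(q[:,1],q[:,0],1); print("fit x=",k,"y",q[:,1].min(),q[:,1].max())
print("base",rect(box(210,330,170,230,.006,.025)))
for u0,u1 in((350,395),(402,450)):
    print("stand",rect(box(u0,u1,238,278,.008,.022)))
    for lo,hi in((.15,.20),(.10,.13),(.08,.10),(.13,.15)):
        q=box(u0,u1,235,280,lo,hi)
        if len(q)>3: print(lo,rect(q))
cv2.imwrite("pics/c.png",cv2.resize(np.hstack([c["color"][235:285,345:450]]),None,fx=7,fy=7,interpolation=cv2.INTER_CUBIC))
E
```

```text
rail (1121, ((629.0353393554688, 63.728416442871094), (51.42097854614258, 263.0586853027344), 7.21151876449585), np.float64(0.1458))
fit x= [-0.12923211  0.62862306] y -0.06900728862799808 0.19289940750526485
base (1867, ((640.1703491210938, 66.7956771850586), (171.1497039794922, 341.3055114746094), 1.1869189739227295), np.float64(0.0146))
stand (487, ((477.2834167480469, -227.70989990234375), (92.98008728027344, 124.2203598022461), 1.3364452123641968), np.float64(0.0127))
0.15 (62, ((454.3735046386719, -223.36376953125), (12.5552339553833, 24.438955307006836), 1.3088308572769165), np.float64(0.1638))
0.1 (218, ((472.8365478515625, -222.04122924804688), (49.844329833984375, 63.57804489135742), 1.353567123413086), np.float64(0.1062))
0.08 (85, ((477.1305847167969, -222.42349243164062), (40.40055847167969, 62.637020111083984), 4.924990177154541), np.float64(0.0935))
0.13 (7, ((454.1664123535156, -213.0141143798828), (1.91359543800354, 12.7952241897583), 88.33629608154297), np.float64(0.1372))
stand (469, ((488.0704345703125, -367.5186462402344), (84.88825225830078, 90.55426788330078), 12.506759643554688), np.float64(0.0128))
0.15 (62, ((456.4165954589844, -373.5527038574219), (13.254556655883789, 24.799388885498047), 10.846729278564453), np.float64(0.1633))
0.1 (235, ((475.286865234375, -370.2923583984375), (49.47653579711914, 64.95957946777344), 12.115966796875), np.float64(0.1062))
0.08 (99, ((478.5395202636719, -369.52471923828125), (43.43510437011719, 65.29975128173828), 13.21816349029541), np.float64(0.0935))
0.13 (17, ((459.4746398925781, -367.9967346191406), (10.339815139770508, 21.39971923828125), 48.92070770263672), np.float64(0.1379))
```

View pics/c.png

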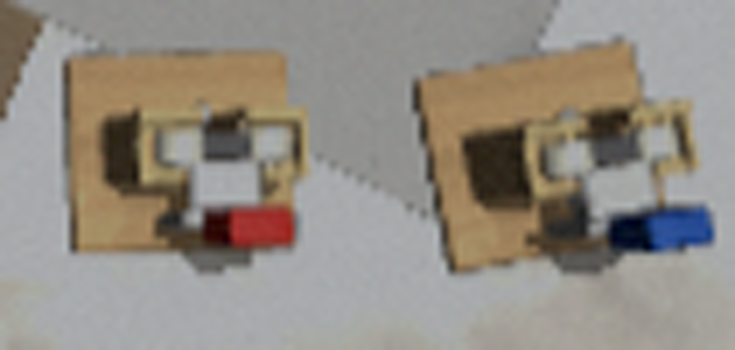

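>>> {"method": "move_arm", "body": {
  "steps": [
    [0,0,0,0.122,8.5],
    [0,0,0,0.122,8.5],
    [0,0,0,0.122,8.5],
    [3.3,-3.2,0,0,8.5],
    [3.3,-3.2,0,0,8.5]
  ],
  "force": 40
}}

```text
t: 0.6
tcp_pos: [0.2633, -0.4199, 0.2222]
tcp_rot: [-3.14, -0.03, 0.0]
ft_force: [1.2, -0.9, 0.8]
width: 0.997
grasp_force: 0.0
```

>>> {"method": "move_arm", "body": {
  "steps": [
    [3.3,-3.2,0,0,8.5],
    [3.3,-3.2,0,0,8.5],
    [3.3,-3.2,0,0,8.5],
    [3.3,-3.2,0,0,8.5],
    [0,0,0,0,8.5]
  ]
}}

```text
t: 1.1
tcp_pos: [0.3948, -0.2861, 0.2227]
tcp_rot: [-3.14, -0.043, -0.001]
ft_force: [0.2, 0.2, 0.7]
width: 0.996
grasp_force: 0.0
```

```bash
cat >> h.py <<'E'
from scipy.spatial.transform import Rotation as Ro
def tool():
    s=ctrl.read_state(); R=Ro.from_rotvec(s["tcp_rot"]).as_matrix(); p=np.array(s["tcp_pos"])
    print("t",s["t"],"p",p.round(4),"yaw",round(np.arctan2(R[1,0],R[0,0]),4),"f",np.round(s["ft_force"],2),"w",round(s["width"],3),"g",round(s["grasp_force"],1))
    return p,R
def rect(q): return len(q),cv2.minAreaRect((q[:,:2]*1000).astype(np.float32)),np.median(q[:,2]).round(4)
E
python3 - <<'E'
from h import *
p,R=tool(); c=vision.capture("wrist"); cv2.imwrite("pics/w1.png",c["color"]); np.save("w1.npy",c,allow_pickle=True)
P=pts(c); b=c["color"].astype(int); ok=c["range_z"]>0
red=ok&(b[...,2]>90)&(b[...,1]<.5*b[...,2])&(b[...,0]<.5*b[...,2])&(P[...,2]>.12)&(P[...,2]<.19)
q=P[red]; t=q[q[:,2]>np.percentile(q[:,2],90)-.004]; print(np.percentile(q[:,2],[5,50,95]),rect(t), [np.percentile(t,k,axis=0).round(4) for k in(2,98)])
E
```

```text
t 1.1 p [ 0.3948 -0.2861  0.2227] yaw 0.0274 f [0.2  0.21 0.67] w 0.996 g 0.0
[0.16085306 0.1624753  0.16371771] (772, ((455.02618408203125, -226.22784423828125), (13.238869667053223, 22.818559646606445), 3.938433885574341), np.float64(0.1625)) [array([ 0.4488, -0.2372,  0.1604]), array([ 0.4612, -0.2156,  0.164 ])]
```

View pics/w1.png

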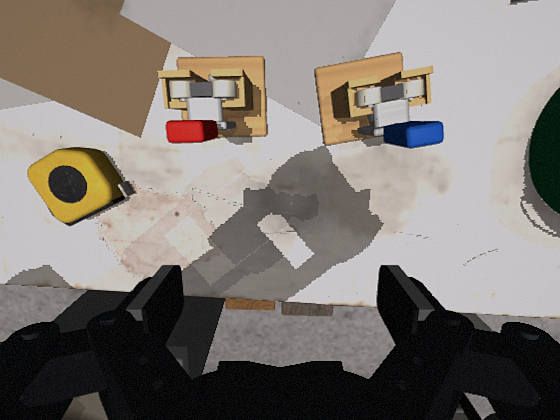

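The wrist view shows the red grip at (191,131), nearly square to the tool. I'll move over it and descend.

>>> {"method": "move_arm", "body": {
  "steps": [
    [3.1,-3.0,0,0,8.5],
    [3.1,-3.0,0,0,8.5],
    [0,0,0,0,8.5],
    [0,0,0,0,8.5]
  ]
}}

```text
t: 1.55
tcp_pos: [0.4527, -0.2288, 0.2225]
tcp_rot: [-3.141, -0.035, 0.001]
ft_force: [-0.6, 0.4, -0.2]
width: 0.994
grasp_force: 0.0
```

```bash
python3 - <<'E'
from h import *
p,R=tool(); c=vision.capture("wrist"); cv2.imwrite("pics/w2.png",c["color"])
P=pts(c); b=c["color"].astype(int); ok=c["range_z"]>0
red=ok&(b[...,2]>90)&(b[...,1]<.5*b[...,2])&(b[...,0]<.5*b[...,2])&(P[...,2]>.12)&(P[...,2]<.19)
q=P[red]; t=q[q[:,2]>np.percentile(q[:,2],90)-.004]; print(rect(t), [np.percentile(t,k,axis=0).round(4) for k in(2,98)])
E
```

```text
t 1.55 p [ 0.4527 -0.2288  0.2225] yaw 0.0222 f [-0.63  0.42 -0.18] w 0.994 g 0.0
(499, ((455.1918640136719, -226.06373596191406), (11.407326698303223, 21.644472122192383), 2.189021348953247), np.float64(0.1627)) [array([ 0.4498, -0.2363,  0.1614]), array([ 0.4605, -0.2161,  0.164 ])]
```

>>> {"method": "move_arm", "body": {
  "steps": [
    [0.25,-0.28,2.5,0,8.5],
    [0,0,2.5,0,8.5],
    [0,0,2.0,0,8.5],
    [0,0,1.3,0,8.5],
    [0,0,0,0,8.5]
  ]
}}

```text
t: 2.1
tcp_pos: [0.4538, -0.2263, 0.1383]
tcp_rot: [-3.139, -0.031, 0.004]
ft_force: [-0.5, 0.8, 0.9]
width: 0.991
grasp_force: 0.0
```

>>> {"method": "move_arm", "body": {
  "steps": [
    [0,0,0,0,4],
    [0,0,0,0,3],
    [0,0,0,0,2],
    [0,0,0,0,1.5],
    [0,0,0,0,1.5]
  ],
  "force": 50
}}

```text
t: 2.6
tcp_pos: [0.4555, -0.2256, 0.1403]
tcp_rot: [3.141, 0.034, 0.001]
ft_force: [-1.2, 0.7, 3.2]
width: 0.262
grasp_force: 49.3
```

>>> {"method": "move_arm", "body": {
  "steps": [
    [0,0,0,0,1.5],
    [0,0,0,0,1.5],
    [0,0,0,0,1.5]
  ]
}}

```text
t: 2.9
tcp_pos: [0.4555, -0.2256, 0.1403]
tcp_rot: [3.141, 0.034, 0.0]
ft_force: [-1.7, 0.6, 5.5]
width: 0.259
grasp_force: 49.5
```

>>> {"method": "move_arm", "body": {
  "steps": [
    [0,0,-1.5,0,1.5],
    [0,0,-2.0,0,1.5],
    [0,0,-2.0,0,1.5],
    [0,0,-2.5,0,1.5],
    [0,0,0,0,1.5]
  ]
}}

```text
t: 3.4
tcp_pos: [0.4563, -0.2262, 0.2222]
tcp_rot: [3.138, 0.034, 0.006]
ft_force: [0.1, 0.3, -2.6]
width: 0.263
grasp_force: 49.5
```

>>> {"method": "move_arm", "body": {
  "steps": [
    [2.5,-1.3,0,-0.05,1.5],
    [3,-1.3,0,-0.05,1.5],
    [3,-1.3,0,0,1.5],
    [2,-1.3,0,0,1.5],
    [0,0,0,0,1.5]
  ]
}}

```text
t: 3.9
tcp_pos: [0.5567, -0.163, 0.2176]
tcp_rot: [-3.134, -0.195, 0.003]
ft_force: [0.1, 0.7, -1.7]
width: 0.265
grasp_force: 49.5
```

```bash
python3 - <<'E'
from h import *
p,R=tool(); c=vision.capture("wrist"); cv2.imwrite("pics/w3.png",c["color"]); np.save("w3.npy",c,allow_pickle=True)
P=pts(c); ok=c["range_z"]>0
m=ok&(P[...,2]>.139)&(P[...,2]<.152)&(P[...,0]>.55)&(P[...,1]>-.08)
v,u=np.nonzero(m); print(u.min(),u.max(),v.min(),v.max()); print(rect(P[m]))
E
```

```text
t 3.9 p [ 0.5567 -0.163   0.2176] yaw 0.1246 f [ 0.08  0.67 -1.75] w 0.265 g 49.5
0 154 22 111
(7767, ((640.0640869140625, -20.494556427001953), (50.31442642211914, 99.2382583618164), 5.272630214691162), np.float64(0.1437))
```

View pics/w3.png

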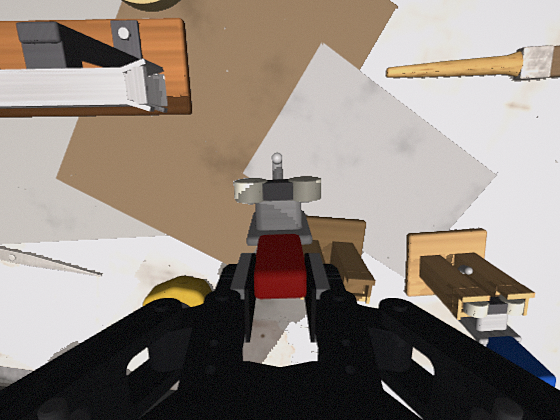

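The wrist view shows the rail mouth at about (150,85) with the flare starting at about (128,85), and the held trolley's wheels at (250,189) and (305,187). I'll measure both in this image.

```bash
python3 - <<'E'
from h import *
p,R=tool(); c=np.load("w3.npy",allow_pickle=True).item(); P=pts(c); b=c["color"].astype(int)
# rail per column: profile of top
pr=[]
for u in range(0,170,10):
    col=P[55:120,u]; m=(col[:,2]>.138)&(col[:,2]<.155); q=col[m]; v=np.nonzero(m)[0]+55
    if len(q)>3: print(u,v.min(),v.max(),"x",q[:,0].min().round(4),q[:,0].max().round(4),"y",np.median(q[:,1]).round(4),"z",np.median(q[:,2]).round(4))
# trolley head
w=P[170:205,228:328]; z=w[...,2]; ok=(z>.15)&(z<.22); q=w[ok]; print("head",rect(q),np.percentile(q[:,2],[10,50,90,98]))
for a,e in((232,263),(293,324)):
    g=P[174:204,a:e]; gb=b[174:204,a:e].min(-1); m=(g[...,2]>.15)&(gb>120); q=g[m]; print("wheel",rect(q),np.percentile(q[:,2],[50,90,98]).round(4),(q.min(0)+q.max(0))/2)
r=(b[...,2]>90)&(b[...,1]<.4*b[...,2])&(P[...,2]>.17); q=P[r]; t=q[q[:,2]>np.percentile(q[:,2],60)-.003]
print("grip",rect(t))
# plate front edge yaw
E
```

```text
t 3.95 p [ 0.5557 -0.1641  0.2178] yaw 0.1237 f [ 0.36 -0.36 -1.7 ] w 0.266 g 49.5
0 70 106 x 0.6105 0.6326 y 0.0244 z 0.1436
10 70 106 x 0.6113 0.6334 y 0.0182 z 0.1437
20 69 106 x 0.612 0.6347 y 0.0115 z 0.1438
30 55 106 x 0.6127 0.644 y 0.0054 z 0.1432
40 55 105 x 0.6144 0.6447 y -0.001 z 0.1434
50 55 105 x 0.6152 0.6455 y -0.0074 z 0.1434
60 55 105 x 0.616 0.6462 y -0.0136 z 0.1433
70 69 105 x 0.6168 0.6386 y -0.0202 z 0.1442
80 68 105 x 0.6175 0.6401 y -0.0265 z 0.1438
90 68 105 x 0.6183 0.6407 y -0.033 z 0.1439
100 68 104 x 0.6198 0.6417 y -0.0393 z 0.1441
110 68 104 x 0.6206 0.6423 y -0.0455 z 0.1438
120 68 104 x 0.6215 0.643 y -0.0519 z 0.1439
130 64 105 x 0.6217 0.6462 y -0.0588 z 0.1451
140 60 108 x 0.6206 0.6491 y -0.0658 z 0.1468
150 106 111 x 0.6195 0.6226 y -0.0711 z 0.1438
head (2236, ((583.6417846679688, -158.99122619628906), (15.378249168395996, 51.470787048339844), 8.84530258178711), np.float64(0.1828)) [0.17782493 0.1828212  0.18557441 0.18633948]
wheel (440, ((581.8225708007812, -141.7875518798828), (13.45506763458252, 16.840412139892578), 9.384004592895508), np.float64(0.185)) [0.185  0.1861 0.1869] [ 0.58230668 -0.14186878  0.1784204 ]
wheel (353, ((603.2368774414062, -171.19850158691406), (48.52336120605469, 17.537395477294922), 16.310752868652344), np.float64(0.1849)) [0.1849 0.1859 0.1865] [ 0.60134057 -0.16985671  0.26651303]
grip (1330, ((586.7971801757812, -160.0692138671875), (74.9501724243164, 22.116567611694336), 7.726789474487305), np.float64(0.2397))
```

>>> {"method": "move_arm", "body": {
  "steps": [
    [2.0,-1.0,0,0,1.5],
    [2.1,-1.3,0,0,1.5],
    [2.1,-1.4,1.5,0,1.5],
    [0,-1.0,1.7,0,1.5],
    [0,0,1.5,0.015,1.5]
  ]
}}

```text
t: 4.45
tcp_pos: [0.6106, -0.1101, 0.1708]
tcp_rot: [-3.136, -0.169, 0.003]
ft_force: [0.0, -1.2, -1.7]
width: 0.265
grasp_force: 49.5
```

>>> {"method": "move_arm", "body": {
  "steps": [
    [0,0,0,0,1.5],
    [0,0,0,0,1.5]
  ]
}}

```text
t: 4.65
tcp_pos: [0.611, -0.1115, 0.1728]
tcp_rot: [-3.137, -0.167, 0.001]
ft_force: [0.0, -0.6, -0.8]
width: 0.265
grasp_force: 49.4
```

```bash
python3 - <<'E'
from h import *
p,R=tool(); c=vision.capture("wrist"); cv2.imwrite("pics/w4.png",c["color"]); np.save("w4.npy",c,allow_pickle=True)
c2=vision.capture("scene"); np.save("s4.npy",c2,allow_pickle=True); cv2.imwrite("pics/s4.png",cv2.resize(c2["color"][150:290,180:400],None,fx=3.5,fy=3.5))
E
```

```text
t 4.65 p [ 0.611  -0.1115  0.1728] yaw 0.1063 f [ 0.   -0.62 -0.8 ] w 0.265 g 49.4
```

View pics/w4.png

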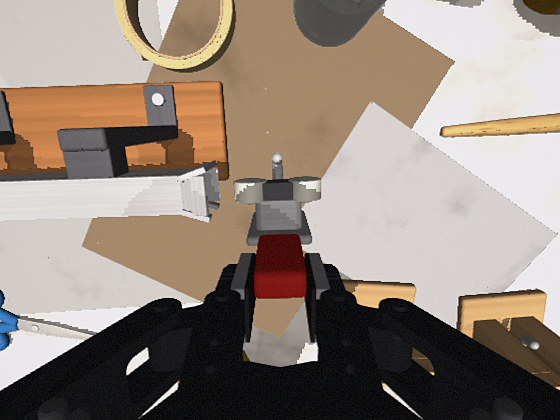

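The mouth is at about (217,193) and the leading wheel at (248,190), nearly aligned. I'll measure the remaining offset in this image.

```bash
python3 - <<'E'
from h import *
c=np.load("w4.npy",allow_pickle=True).item(); P=pts(c); b=c["color"].astype(int)
L=[]
for u in range(0,224,6):
    col=P[150:235,u]; m=(col[:,2]>.137)&(col[:,2]<.155)&(np.arange(150,235)>172-0.02*u); q=col[m]
    if len(q)>3:
        L.append([u,q[:,0].min(),q[:,0].max(),np.median(q[:,1]),np.median(q[:,2])])
L=np.array(L); print(L[::2].round(4))
g=L[(L[:,0]<178)&(L[:,2]-L[:,1]<.026)]; cx=(g[:,1]+g[:,2])/2; k=np.polyfit(g[:,3],cx,1); print("line",k)
W=[]
for a,e in((234,258),(300,322)):
    h=P[172:206,a:e]; m=(h[...,2]>.118)&(h[...,2]<.15); q=h[m]; W.append((np.percentile(q,3,axis=0)+np.percentile(q,97,axis=0))/2); print("wheel",rect(q),np.percentile(q[:,2],[50,90,97]).round(4))
h=P[172:206,232:324]; q=h[(h[...,2]>.12)&(h[...,2]<.15)]; print("head",rect(q)); 
hx,hy=np.array(rect(q)[1][0])/1000
print("x off of head from line (world x)",hx-np.polyval(k,hy),[w[0]-np.polyval(k,w[1]) for w in W])
E
```

```text
[[ 0.000e+00  6.073e-01  6.301e-01  4.550e-02  1.437e-01]
 [ 1.200e+01  6.093e-01  6.311e-01  3.910e-02  1.438e-01]
 [ 2.400e+01  6.096e-01  6.320e-01  3.230e-02  1.437e-01]
 [ 3.600e+01  6.111e-01  6.327e-01  2.550e-02  1.438e-01]
 [ 4.800e+01  6.117e-01  6.337e-01  1.870e-02  1.439e-01]
 [ 6.000e+01  6.124e-01  6.347e-01  1.210e-02  1.437e-01]
 [ 7.200e+01  6.136e-01  6.402e-01  5.400e-03  1.436e-01]
 [ 8.400e+01  6.142e-01  6.405e-01 -1.300e-03  1.438e-01]
 [ 9.600e+01  6.148e-01  6.413e-01 -7.800e-03  1.435e-01]
 [ 1.080e+02  6.164e-01  6.426e-01 -1.450e-02  1.435e-01]
 [ 1.200e+02  6.170e-01  6.392e-01 -2.120e-02  1.438e-01]
 [ 1.320e+02  6.190e-01  6.402e-01 -2.790e-02  1.436e-01]
 [ 1.440e+02  6.193e-01  6.411e-01 -3.460e-02  1.439e-01]
 [ 1.560e+02  6.198e-01  6.421e-01 -4.120e-02  1.437e-01]
 [ 1.680e+02  6.211e-01  6.433e-01 -4.800e-02  1.439e-01]
 [ 1.800e+02  6.221e-01  6.442e-01 -5.460e-02  1.437e-01]
 [ 1.920e+02  6.216e-01  6.477e-01 -6.170e-02  1.459e-01]
 [ 2.040e+02  6.201e-01  6.493e-01 -6.880e-02  1.477e-01]]
line [-0.14293659  0.6255856 ]
wheel (603, ((636.270263671875, -90.01310729980469), (15.145342826843262, 14.326851844787598), 2.877476453781128), np.float64(0.1399)) [0.1399 0.1413 0.1418]
wheel (529, ((640.4949340820312, -127.36902618408203), (15.9312162399292, 12.47726821899414), 7.3302001953125), np.float64(0.1396)) [0.1396 0.1411 0.1416]
head (2281, ((638.0552368164062, -108.03671264648438), (15.950726509094238, 51.407997131347656), 7.17552375793457), np.float64(0.1379))
x off of head from line (world x) -0.0029727604072470326 [np.float64(-0.0010521896600647063), np.float64(-0.0013527372237944757)]
```

View pics/s4.png

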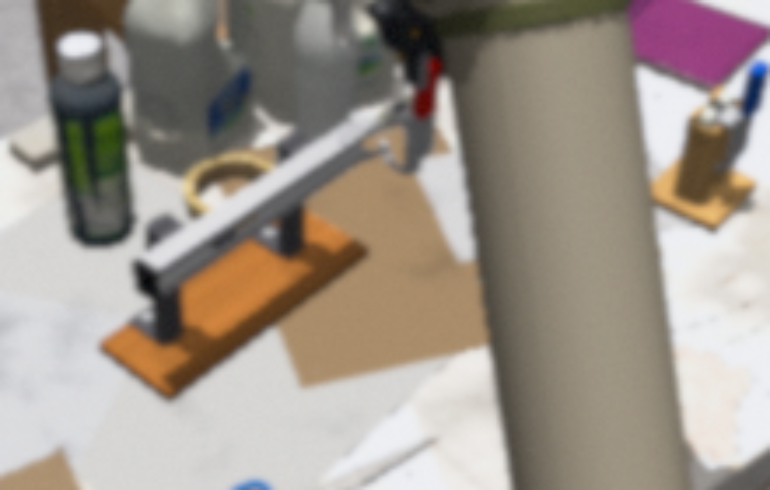

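```bash
python3 - <<'E'
from h import *
c=np.load("w4.npy",allow_pickle=True).item(); P=pts(c)
for a,e in((234,258),(300,322)):
    h=P[172:206,a:e]; m=(h[...,2]>.1388)&(h[...,2]<.15); q=h[m]
    x=q[:,0]+.1429*q[:,1]-.62559; print(len(q),np.percentile(x,[1,5,50,95,99]).round(4),np.median(q[:,1]).round(4),q[:,1].min().round(4),q[:,1].max().round(4))
E
```

```text
399 [-0.0071 -0.0066 -0.0009  0.0044  0.0048] -0.0918 -0.0973 -0.0845
323 [-0.0074 -0.0068 -0.0013  0.0041  0.0045] -0.125 -0.1305 -0.1203
```

>>> {"method": "move_arm", "body": {
  "steps": [
    [0.12,0,0.25,-0.01,1.5],
    [0,0,0,0,1.5],
    [-0.02,-1.0,0,0,1.5],
    [-0.02,-0.8,0,0,1.5],
    [-0.02,-0.7,0,0,1.5]
  ]
}}

```text
t: 5.25
tcp_pos: [0.609, -0.0848, 0.1704]
tcp_rot: [-3.136, -0.184, -0.0]
ft_force: [0.5, -0.5, -1.4]
width: 0.264
grasp_force: 49.5
```

>>> {"method": "move_arm", "body": {
  "steps": [
    [-0.02,-0.7,0,0,1.5],
    [-0.02,-0.7,0,0,1.5],
    [-0.02,-0.7,0,0,1.5],
    [0,0,0,0,1.5]
  ]
}}

```text
t: 5.65
tcp_pos: [0.606, -0.0642, 0.1704]
tcp_rot: [-3.136, -0.185, -0.0]
ft_force: [-0.2, 0.2, -3.1]
width: 0.266
grasp_force: 49.5
```

```bash
python3 - <<'E'
from h import *
p,R=tool(); c=vision.capture("wrist"); np.save("w5.npy",c,allow_pickle=True); cv2.imwrite("pics/w5.png",c["color"][100:300,100:400].repeat(2,0).repeat(2,1))
E
```

```text
t 5.65 p [ 0.606  -0.0642  0.1704] yaw 0.1178 f [-0.17  0.16 -3.07] w 0.266 g 49.5
```

View pics/w5.png

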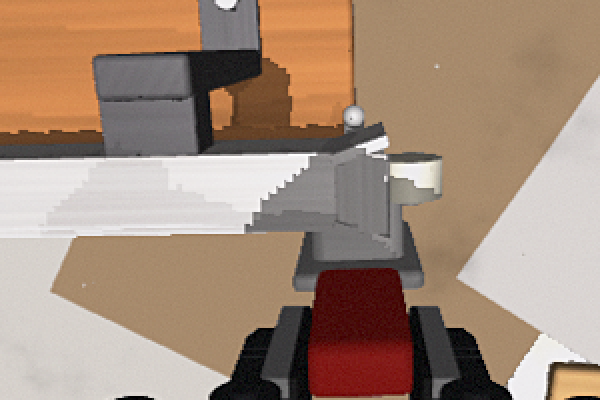

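Leading wheel is in the mouth, with the trailing wheel still outside at (415,178) in the crop. Forces are low, so I'll go on.

>>> {"method": "move_arm", "body": {
  "steps": [
    [-0.02,-0.6,0.03,0,1.5],
    [-0.02,-0.6,0.02,0,1.5],
    [-0.02,-0.6,0,0,1.5],
    [0,0,0,0,1.5]
  ]
}}

```text
t: 6.1
tcp_pos: [0.6033, -0.0465, 0.1698]
tcp_rot: [-3.136, -0.185, 0.0]
ft_force: [-0.3, -0.1, -1.5]
width: 0.27
grasp_force: 49.5
```

>>> {"method": "move_arm", "body": {
  "steps": [
    [-0.02,-0.6,0,0,1.5],
    [-0.02,-0.6,0,0,1.5],
    [-0.02,-0.6,0,0,1.5],
    [0,0,0,0,1.5]
  ]
}}

```text
t: 6.5
tcp_pos: [0.6006, -0.0287, 0.1699]
tcp_rot: [-3.136, -0.185, -0.0]
ft_force: [-1.1, -0.6, -1.4]
width: 0.267
grasp_force: 49.5
```

>>> {"method": "move_arm", "body": {
  "steps": [
    [0,-0.7,0,0,1.5],
    [-0.01,-0.7,0,0,1.5],
    [-0.02,-0.7,0,0,1.5],
    [-0.02,-0.7,0,0,1.5],
    [0,0,0,0,1.5]
  ]
}}

```text
t: 7.0
tcp_pos: [0.5968, -0.0008, 0.1699]
tcp_rot: [-3.136, -0.185, 0.0]
ft_force: [0.4, -0.6, -2.0]
width: 0.263
grasp_force: 49.5
```

>>> {"method": "move_arm", "body": {
  "steps": [
    [-0.01,-0.7,0,0,1.5],
    [-0.02,-0.7,0,0,1.5],
    [-0.02,-0.7,0,0,1.5],
    [-0.01,-0.4,0,0,1.5],
    [0,0,0,0,1.5]
  ]
}}

```text
t: 7.5
tcp_pos: [0.5933, 0.0236, 0.1698]
tcp_rot: [-3.136, -0.185, 0.0]
ft_force: [0.6, 0.1, -2.3]
width: 0.266
grasp_force: 49.5
```

>>> {"method": "move_arm", "body": {
  "steps": [
    [0,-0.16,0,0,1.5],
    [0,-0.16,0,0,1.5],
    [-0.01,-0.16,0,0,1.5],
    [0,-0.16,0,0,1.5],
    [-0.01,-0.16,0,0,1.5]
  ]
}}

```text
t: 8.0
tcp_pos: [0.5922, 0.0309, 0.1698]
tcp_rot: [-3.136, -0.183, 0.0]
ft_force: [0.2, -0.4, -1.7]
width: 0.262
grasp_force: 49.5
```

>>> {"method": "move_arm", "body": {
  "steps": [
    [0,-0.16,0,0,1.5],
    [0,-0.16,0,0,1.5],
    [-0.01,-0.16,0,0,1.5],
    [0,-0.16,0,0,1.5],
    [-0.01,-0.16,0,0,1.5]
  ]
}}

```text
t: 8.5
tcp_pos: [0.5911, 0.0389, 0.1698]
tcp_rot: [-3.136, -0.183, 0.0]
ft_force: [0.1, 0.3, -1.5]
width: 0.265
grasp_force: 49.5
```

>>> {"method": "move_arm", "body": {
  "steps": [
    [0,-0.16,0,0,1.5],
    [0,-0.16,0,0,1.5],
    [-0.01,-0.16,0,0,1.5],
    [0,-0.16,0,0,1.5],
    [-0.01,-0.16,0,0,1.5]
  ]
}}

```text
t: 9.0
tcp_pos: [0.5901, 0.0462, 0.1699]
tcp_rot: [3.135, 0.183, 0.001]
ft_force: [-0.0, -4.7, -0.9]
width: 0.264
grasp_force: 49.6
```

The stop is met (fy about -4.7 N), so I'll push on in small steps.

>>> {"method": "move_arm", "body": {
  "steps": [
    [0,-0.1,0,0,1.5],
    [0,-0.1,0,0,1.5],
    [0,0,0,0,1.5]
  ]
}}

```text
t: 9.3
tcp_pos: [0.5898, 0.0487, 0.1699]
tcp_rot: [3.136, 0.183, 0.0]
ft_force: [-0.4, -3.6, 0.0]
width: 0.26
grasp_force: 49.7
```

>>> {"method": "move_arm", "body": {
  "steps": [
    [0,-0.1,0,0,1.5],
    [0,-0.1,0,0,1.5],
    [0,0,0,0,1.5]
  ]
}}

```text
t: 9.6
tcp_pos: [0.5895, 0.0506, 0.1699]
tcp_rot: [3.136, 0.183, 0.0]
ft_force: [-0.5, -4.7, 0.5]
width: 0.268
grasp_force: 49.7
```

>>> {"method": "move_arm", "body": {
  "steps": [
    [0,-0.1,0,0,1.5],
    [0,-0.1,0,0,1.5],
    [0,0,0,0,1.5]
  ]
}}

```text
t: 9.9
tcp_pos: [0.5894, 0.0516, 0.1701]
tcp_rot: [3.134, 0.183, 0.0]
ft_force: [-0.9, -9.6, 1.3]
width: 0.262
grasp_force: 49.9
```

>>> {"method": "move_arm", "body": {
  "steps": [
    [0,-0.06,0,0,1.5],
    [0,0,0,0,1.5],
    [0,0,0,0,1.5]
  ]
}}

```text
t: 10.2
tcp_pos: [0.5894, 0.0519, 0.1701]
tcp_rot: [3.134, 0.182, 0.001]
ft_force: [-1.4, -10.3, 1.6]
width: 0.265
grasp_force: 50.0
```

>>> {"method": "move_arm", "body": {
  "steps": [
    [0,0.1,0,0,1.5],
    [0,0,0.05,0,1.5],
    [0,0,0,0,3.0],
    [0,0,0,0,5.0],
    [0,0,0,0,6.0]
  ]
}}

```text
t: 10.7
tcp_pos: [0.5893, 0.0529, 0.1693]
tcp_rot: [-3.135, -0.184, -0.0]
ft_force: [1.0, 0.6, -0.4]
width: 0.677
grasp_force: 0.0
```

>>> {"method": "move_arm", "body": {
  "steps": [
    [0,0,0,0,6.0],
    [0,0,0,0,6.0],
    [0,0,-1,0,6.0],
    [0,0,-2,0,6.0],
    [0,0,-3,0,6.0]
  ]
}}

```text
t: 11.2
tcp_pos: [0.5888, 0.0524, 0.2296]
tcp_rot: [-3.136, -0.183, 0.004]
ft_force: [1.2, -0.1, 0.3]
width: 0.701
grasp_force: 0.0
```

>>> {"method": "move_arm", "body": {
  "steps": [
    [0,0,-3,0,6.0],
    [-2,0,-3,0,6.0],
    [-3,0,0,0,6.0],
    [-3,0,0,0,6.0],
    [0,0,0,0,6.0]
  ]
}}

```text
t: 11.7
tcp_pos: [0.5077, 0.0431, 0.2908]
tcp_rot: [3.136, 0.183, 0.002]
ft_force: [0.3, 0.1, 0.2]
width: 0.705
grasp_force: 0.0
```

```bash
python3 - <<'E'
from h import *
p,R=tool(); c=vision.capture("wrist"); cv2.imwrite("pics/w6.png",c["color"])
P=pts(c); b=c["color"].astype(int)
r=(b[...,2]>90)&(b[...,1]<.4*b[...,2])&(b[...,0]<.5*b[...,2])&(P[...,2]>.17)&(P[...,2]<.21); q=P[r]
print("grip",rect(q[q[:,2]>np.percentile(q[:,2],90)-.004]))
E
```

```text
t 11.7 p [0.5077 0.0431 0.2908] yaw 0.1167 f [0.26 0.13 0.18] w 0.705 g 0.0
grip (594, ((588.4482421875, 50.726829528808594), (12.579350471496582, 22.6549015045166), 6.705014705657959), np.float64(0.1905))
```

View pics/w6.png

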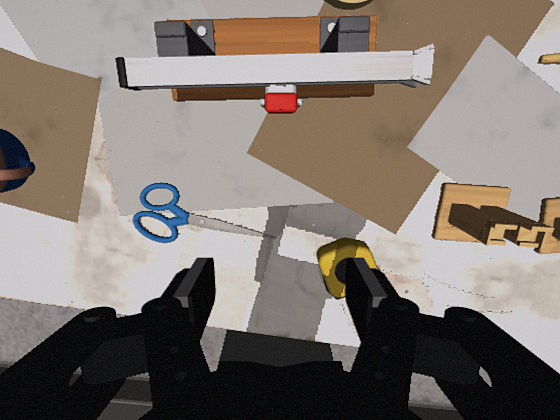

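The trolley hangs in the rail at (281,100), in line and let go. The force rose from a steady 4–5 N to about 10 N while the motion stalled, which is the plunger's hard end. I'm handing in.

```bash
python3 -c "
from station import job
print(job.job_done())"
```

```text
the job is handed in; nothing more can be done
None
```

I handed the job in with the red trolley let go and hanging in the rail against the stop. I judged the plunger fully in by feel, since it is hidden: the push held at 4–5 N, then stalled at about 10 N. I did not re-measure the other things on the table, and no verdict came back.

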